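Unhook the marble dish and show it to the tablet, a quarter turn round

TASK

The tablet is about to film the hanging dish: lift the dish by its brass hand loop up and off the hook, with the marble loose in it, and hold it about 20 cm in front of the middle of the screen, with the marble at mid-screen height and the dish turned a quarter turn from how it hung, so that the tablet looks straight through the open arch of the handle. Keep the dish level and the marble in the middle all the way, touch neither the tablet nor the things standing around, and finish still holding the dish there, steady and clear of everything.

Things in the scene. Friction and masses are not known exactly. Their poses are not given: they have to be found in the camera images.
- dish: White round shallow dish with brass handle, hanging on the hook: 130 mm across, rim 24 mm high, 186 mm tall in all, about 0.3 kg, balanced on its centre line. Origin: centre of its underside, z up. The 12 mm wide handle strip stands in the dish's y-z plane: legs at y = +-67 mm, 72 mm high, leaning in to a crown at z = 115 to 120 mm; one looks through this open arch along x, both ways alike
- loop (a point): Where to grip: on the dish's centre line, 160 mm above its underside, axes as the dish. The brass hand loop stands on the crown from z = 120 to 186 mm: two flat upright sides, 44 mm apart outside along y, 28 mm inside, 12 mm wide along x, and a top bar (z = 176 to 186 mm) resting on the hook arm. Grip it from above across the sides, closing along y, the hook arm between the fingers
- dish_centre (a point): Point of the dish where the marble's centre is when it lies right in the middle, 21 mm above the dish's underside; axes as the dish. The inside rises 6 degrees out to 32 mm, then 15 degrees to 60 mm, then the low upright rim
- marble_center (a point): Centre of the loose red glass marble, 30 mm across, about 35 g, in the middle of the dish; it rolls freely, and the shallow slope brings it back when the dish moves gently
- hook_stand: Fixed hook stand: dark steel rod 8 mm thick on a wooden foot (180 x 120 x 14 mm). Origin: on the counter under the upright, which bends forward at 230 mm into a level arm along the stand's -x; the tip, 134 mm out, turns up, its top 250 mm above the counter. To unhook, raise the dish more than 12 mm but less than 45 mm (the crown would meet the arm), then take it over 45 mm along the stand's -x
- hook_seat (a point): Top of the hook arm 100 mm out from the upright, 238 mm above the counter: where the loop's top bar rests, give or take 8 mm along the arm; axes as the stand (x along the arm, -x towards the tip)
- tablet: Tablet (247 x 178 mm, landscape) leaning back 20 degrees on a black plastic stand, fixed, about 200 mm tall. Origin: on the counter under the middle of the tablet; the screen looks along its -x axis, y runs along the screen, z is up. Its x axis stands about square to the hook arm
- screen (a point): Middle of the screen, 116 mm above the counter; axes as the tablet stand (x level, -x is straight out in front of the screen, z up)
- lunch_tin: Bystander: stainless lunch tin with clip-lock lid, 119 x 173 x 59 mm, loose; origin under its centre
- jar: Bystander: glass storage jar with dark twist cap, 92 mm across, 146 mm tall, loose; origin under its centre
- pen_block: Bystander: wooden pen block 75 x 120 x 60 mm with four pens standing up to 135 mm, loose; origin under its centre
- mug: Bystander: blue mug 80 mm across, 92 mm tall, handle at its +y, loose; origin under its centre
- trivet: Bystander: round blue silicone trivet, 176 mm across and 8 mm thick, lying flat on the counter, fixed; origin under its centre
There are look-alikes about, which are no part of the job. Leave any green or turquoise look-alike of the hook_stand alone.

How it is judged:
By the outcome, as a careful person would: the job done as asked, in the order asked, and still so for the second after the job is handed in, while the arm keeps its last pose, push and grip.
It also fails if it takes over 45 s, if anything falls off the work surface, if the arm or the gripper's body presses on something with over 40 N, if the wrist force passes 120 N, or if a joint passes its speed limit or range.

ROBOT

A 7-joint arm with a two-finger parallel gripper is mounted at the origin on the work surface. World frame = base frame: x ahead of the robot, y to its left, z up, the work surface at z = 0. Lengths are in m, angles in rad, forces in N, time in s.
With the tool pointing down it reaches from about 0.35 to 0.9 m from the base axis. Payload 19.9 kg.
Tool frame: the origin (TCP) lies midway between the tips of the shut fingers; the grasp point (between the pads) lies 19 mm behind it; z points along the fingers, y is the line along which they close (so a half turn about z gives the same grasp; the last joint's range is limited). The gripper opens to 85 mm and grips with 20 to 120 N. Pads are 22 mm wide; open, the fingers measure 114 mm over their backs; the gripper's body (76 mm by 85 mm) begins 54 mm behind the grasp point. The pads swing forward as they close: fully open they stand 13 mm farther back than shut.
Start: joints at [1.171, 0.417, -0.01, 1.614, 0.005, 1.111, -0.053], TCP at [0.219, -0.585, 0.231] pointing down, gripper open.
Joint ranges: [-2.81, 2.81], [-0.39, 2.02], [-1.27, 1.25], [0.06, 2.57], [-1.19, 4.33], [0.19, 2], [-2.82, 2.82]. Speed limits (rad/s): [1.89, 1.89, 2.39, 2.39, 3.01, 3.01, 3.01].

INTERFACE

Orientations are given as a rotation vector (axis times angle).
In Python, from station import ctrl gives the robot as it stands.
- The arm moves only by the tool play_rows, never from a script. Its argument "commands" is a list of rows, each a list of 6 numbers: the shift along the world's x, y, z in m, then the turn, a rotation vector about the world's x, y, z in degrees. In form: [[tx, ty, tz, wx, wy, wz], ...]. A call has 1 to 5 rows; each row shifts and turns the commanded pose from where the row before left it; what a row does not reach is not made up. A row lasts 1/12 s, in which the tool goes at most 41.7 mm and 7.16 degrees, less where a joint would pass 70% of its speed; a pose out of reach is approached as far as the arm can. A call with a gripper value outside its range is refused whole. "gripper" is the closure, from 0 (fully open) to 1 (shut), set as the call begins (left out, the last holds). The fingers move at their own pace and stop on an object; "squeeze" is the grip in N (left out, the last holds). Time passes only in rows, so rows that do not move let the fingers close. It gives the time, the measured TCP pose, the force, the opening and the grip force at its end, in the units of the state.
- ctrl.sense(): the state, without advancing time (a new reading comes with each control period).
- ctrl.read_camera(name): name is "scene" or "top" or "wrist"; returns (picture, depth): 384x512x3 uint8, red, green, blue; 384x512 float32, m along the optical axis (not along the pixel's ray), 0 where there is no reading.
- ctrl.camera_model(name): a dict with "intrinsics" (3x3 intrinsics, pixels), "position" and "rotation" of the camera in the world. Camera axes: x right, y up, looking along -z (the intrinsics and any distortion apply to the point x, -y, -z); pixel columns grow to the right and rows downward; lengths in m; the calibration is good to about 2 mm. A picture is of the moment at which its call begins: read the wrist's pose just before it. camera_model takes no time and is no camera call; for the wrist camera it gives the pose at the moment of the call.
- ctrl.hand_in(): hands the job in; it is judged then, once.
Trained networks look in the newest picture that a camera, given by its name, has taken for a name from the list of things; names that differ only in an ending like _2 or _b are one class to them, and where a whole thing is asked for, a point or a joint stands for the part that bears it (a point fixed in the world has none). Each returns a list of dicts, best first, with "confidence" (0 to 1); they miss things now and then, are a little off and sometimes report something else, mostly with a low value. They report only what shows in the picture. A call takes as long as a camera call. They do not tell look-alikes from the thing itself.
- ctrl.recognise(camera, name): "centre" ([column, row] in pixels, amid what is visible of it).
- ctrl.masks_of(camera, name): "pixels" (384x512 bool, what is visible of it) and "centre" ([column, row] in pixels, amid what is visible of it).
The state is a dict: "time_s": time; "joint_pos": joint angles; "joint_vel": joint speeds; "joint_torque": joint torques, N m; "tool_pos": TCP position; "tcp_rot": TCP orientation; "wrist_force": force on the tool from outside, world axes, zero at the start; "torque": the same for the moment, N m; "width": opening from 0.0 (shut) to 1.0 (fully open); "gripper_force": force on a finger pad.
Only numpy, scipy, OpenCV 4.12 (cv2) and the standard library are available. Lean on these libraries where they do the work, as an engineer would, in place of code of your own. Each camera call takes 0.05 s, during which the arm holds its last target. There are 200 camera calls.

## Working session

There is one attempt and no reset: what is moved stays moved. The work goes in short steps, Python scripts to look and compute and a tool call to move; the robot and the scene stay as the last step left them, time stands still between calls to the robot, and variables do not carry over. Pictures are saved under pics/ and viewed, at most 10 in all, crops included, and the job is handed in when it is done.

Besides the shell and the picture viewer there is one more tool, called after "Emit:" as a command line: name --pt "numbers of a row" for each row, then --argument value for the rest. play_rows: Moves the arm, as the interface text tells. Its arguments: {"type":"object","properties":{"commands":{"type":"array","items":{"type":"array","items":{"type":"number"}}},"gripper":{"type":"number"},"squeeze":{"type":"number"}},"required":["commands"]}

```bash
mkdir -p pics && cat > h.py <<'E'
import numpy as np, cv2
from station import ctrl
def world(cam,px,depth,m=None):
    m=m or ctrl.camera_model(cam); K=np.array(m["intrinsics"]); px=np.atleast_2d(px).astype(float)
    d=np.atleast_1d(depth)
    x=(px[:,0]-K[0,2])/K[0,0]*d; y=(px[:,1]-K[1,2])/K[1,1]*d
    return np.c_[x,-y,-d]@np.array(m["rotation"]).T+np.array(m["position"])
def pix(cam,P,m=None):
    m=m or ctrl.camera_model(cam); K=np.array(m["intrinsics"])
    c=(np.atleast_2d(P)-np.array(m["position"]))@np.array(m["rotation"]); 
    return np.c_[K[0,0]*c[:,0]/-c[:,2]+K[0,2], K[1,1]*-c[:,1]/-c[:,2]+K[1,2]]
def maskpts(cam,mask,dep):
    r,c=np.nonzero(mask&(dep>0)); return world(cam,np.c_[c,r],dep[r,c])
E
python3 - <<'E'
from h import *
s=ctrl.sense(); print({k:np.round(v,3) for k,v in s.items()})
for cam in("scene","top"):
    im,d=ctrl.read_camera(cam); np.savez(f"pics/{cam}0.npz",im=im,d=d)
    cv2.imwrite(f"pics/{cam}0.png",cv2.resize(im[...,::-1],(800,600)))
    m=ctrl.camera_model(cam); print(cam,m["intrinsics"],np.round(m["position"],3),np.round(m["rotation"],3).tolist(), [k for k in m])
    for n in["dish","marble_center","hook_stand","tablet","lunch_tin","jar","pen_block","mug","trivet"]:
        for r in ctrl.masks_of(cam,n)[:4]:
            P=maskpts(cam,r["pixels"],d)
            if len(P)==0: continue
            print(n,round(r["confidence"],2),np.round(r["centre"]),r["pixels"].sum(),"med",np.round(np.median(P,0),3),"lo",np.round(np.percentile(P,2,axis=0),3),"hi",np.round(np.percentile(P,98,axis=0),3))
E
```

```text
{'time_s': np.float64(0.0), 'joint_pos': array([ 1.171,  0.418, -0.01 ,  1.614,  0.005,  1.111, -0.053]), 'joint_vel': array([-0.001, -0.   ,  0.001, -0.001,  0.001,  0.001,  0.001]), 'joint_torque': array([-0.0000e+00, -8.6444e+01,  6.7900e-01, -4.3489e+01,  1.9000e-02,
        8.0000e-03,  0.0000e+00]), 'tool_pos': array([ 0.219, -0.585,  0.231]), 'tcp_rot': array([-3.09e+00, -5.60e-01,  1.00e-03]), 'wrist_force': array([-0.016, -0.629, -0.317]), 'torque': array([-0.02 ,  0.025,  0.032]), 'gripper_force': np.float64(0.0), 'width': np.float64(0.997)}
scene [[363.17001909   0.         258.29057876]
 [  0.         363.17001909 184.93354881]
 [  0.           0.           1.        ]] [ 0.879 -0.489  1.074] [0.536, 0.205, 0.67] ['intrinsics', 'position', 'rotation']Traceback (most recent call last):
  File "<stdin>", line 9, in <module>
  File "h.py", line 13, in maskpts
    r,c=np.nonzero(mask&(dep>0)); return world(cam,np.c_[c,r],dep[r,c])
                                         ~~~~~^^^^^^^^^^^^^^^^^^^^^^^^^
  File "h.py", line 7, in world
    return np.c_[x,-y,-d]@np.array(m["rotation"]).T+np.array(m["position"])
           ~~~~~~~~~~~~~~~~~~~~~~~~~~~~~~~~~~~~~~~~^~~~~~~~~~~~~~~~~~~~~~~~
ValueError: operands could not be broadcast together with shapes (1353,) (3,)
```

```bash
sed -i 's/np.array(m\["rotation"\])/R(m)/; 1a from scipy.spatial.transform import Rotation\ndef R(m): return Rotation.from_rotvec(m["rotation"]).as_matrix()' h.py
python3 - <<'E'
from h import *
for cam in("scene","top"):
    im,d=ctrl.read_camera(cam); np.savez(f"pics/{cam}0.npz",im=im,d=d)
    cv2.imwrite(f"pics/{cam}0.png",cv2.resize(im[...,::-1],(800,600)))
    m=ctrl.camera_model(cam); print(cam,np.round(m["position"],3),np.round(m["rotation"],3))
    for n in["dish","marble_center","hook_stand","tablet","lunch_tin","jar","pen_block","mug","trivet"]:
        for r in ctrl.masks_of(cam,n)[:4]:
            P=maskpts(cam,r["pixels"],d)
            if len(P)==0: continue
            print(n,round(r["confidence"],2),np.round(r["centre"]),r["pixels"].sum(),"med",np.round(np.median(P,0),3),"lo",np.round(np.percentile(P,2,axis=0),3),"hi",np.round(np.percentile(P,98,axis=0),3))
E
```

```text
scene [ 0.879 -0.489  1.074] [0.536 0.205 0.67 ]
dish 0.62 [287. 178.] 1601 med [0.488 0.116 0.009] lo [0.409 0.038 0.004] hi [0.564 0.197 0.014]
dish 0.61 [247. 209.] 1310 med [ 0.518 -0.126  0.078] lo [ 0.456 -0.185  0.069] hi [ 0.575 -0.056  0.249]
hook_stand 0.94 [156. 205.] 1754 med [ 0.236 -0.267  0.016] lo [ 0.138 -0.319  0.01 ] hi [ 0.311 -0.201  0.239]
hook_stand 0.82 [259. 114.] 1070 med [0.239 0.267 0.016] lo [0.144 0.207 0.007] hi [0.318 0.338 0.142]
hook_stand 0.71 [330. 241.] 909 med [ 0.754 -0.013  0.05 ] lo [ 0.721 -0.085  0.003] hi [0.795 0.016 0.094]
hook_stand 0.65 [264. 240.] 1251 med [ 0.588 -0.134  0.015] lo [ 0.466 -0.185  0.009] hi [ 0.634 -0.074  0.24 ]
tablet 0.89 [338. 132.] 3552 med [0.562 0.319 0.115] lo [0.44  0.274 0.011] hi [0.673 0.358 0.198]
lunch_tin 0.55 [137. 289.] 2819 med [ 0.421 -0.482  0.059] lo [ 0.349 -0.562  0.018] hi [ 0.48  -0.393  0.063]
pen_block 0.68 [303. 285.] 1351 med [ 0.772 -0.185  0.06 ] lo [ 0.731 -0.238  0.   ] hi [ 0.808 -0.114  0.125]
pen_block 0.54 [246. 212.] 1378 med [ 0.518 -0.125  0.078] lo [ 0.456 -0.185  0.068] hi [ 0.
[... 736 characters left out ...]
 0.51  -0.115  0.078] lo [ 0.456 -0.177  0.066] hi [ 0.572 -0.058  0.248]
tablet 0.59 [138. 178.] 2592 med [0.549 0.322 0.118] lo [0.438 0.276 0.01 ] hi [0.67  0.363 0.2  ]
lunch_tin 0.89 [368. 228.] 1759 med [ 0.409 -0.472  0.058] lo [ 0.345 -0.558  0.004] hi [ 0.476 -0.389  0.066]
jar 0.87 [363. 172.] 787 med [ 0.591 -0.435  0.141] lo [ 0.556 -0.486  0.002] hi [ 0.637 -0.402  0.152]
pen_block 0.65 [284. 128.] 780 med [ 0.759 -0.175  0.06 ] lo [ 0.726 -0.233  0.012] hi [ 0.799 -0.117  0.123]
mug 0.92 [240. 124.] 595 med [ 0.762 -0.025  0.03 ] lo [ 0.717 -0.082 -0.002] hi [0.795 0.015 0.096]
trivet 0.77 [202. 202.] 1871 med [0.483 0.12  0.008] lo [ 0.407  0.042 -0.   ] hi [0.564 0.199 0.016]
```

View pics/scene0.png

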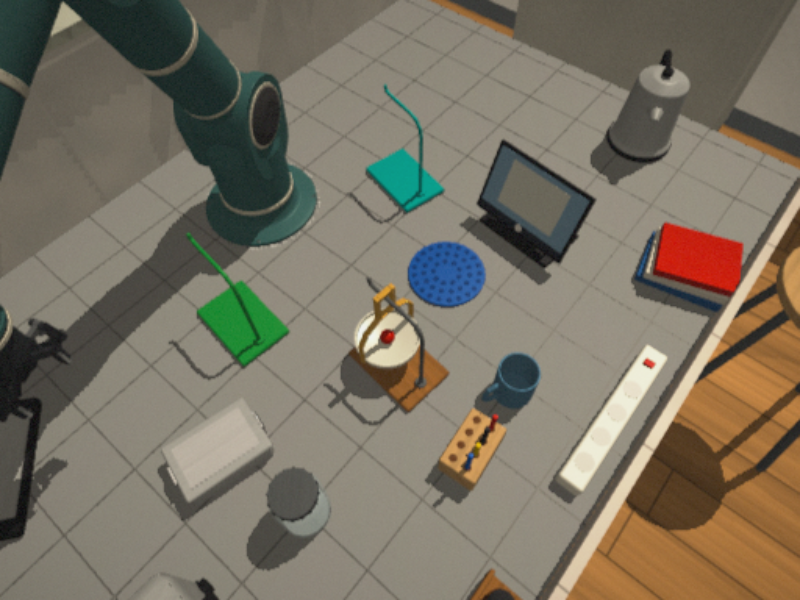

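View pics/top0.png

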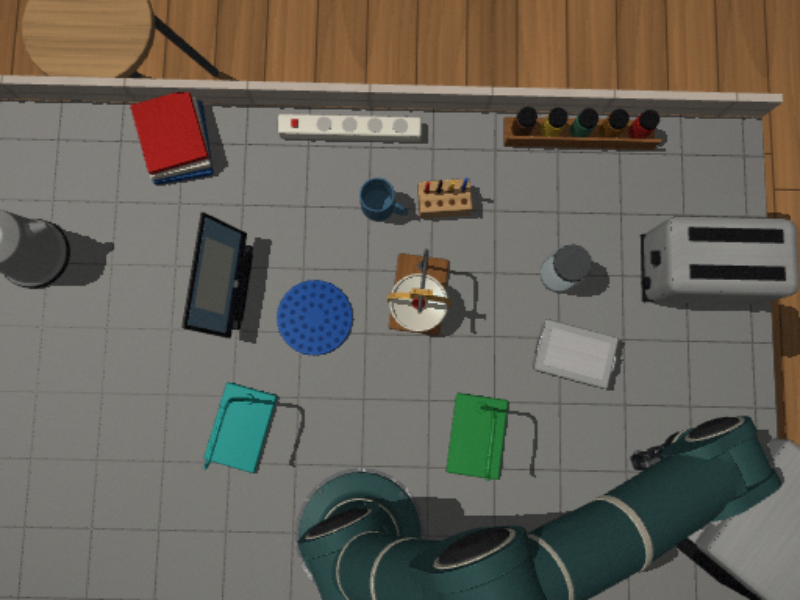

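Three hook stands show, with their pixels in the 800x600 scene picture:
- Turquoise at (405,150), empty.
- Green at (240,300), empty.
- Dark steel rod on a wooden foot at (400,370), with the white dish, brass handle and red marble at (388,337).

Only the last fits the description. Next I'll measure it precisely and check it in a crop.

```bash
python3 - <<'E'
from h import *
A={}
for cam in("scene","top"):
    z=np.load(f"pics/{cam}0.npz"); im,d=z["im"],z["d"]
    P=maskpts(cam,np.ones(d.shape,bool),d); r,c=np.nonzero(d>0); C=im[r,c].astype(int); A[cam]=(P,C,c,r)
    hsv=cv2.cvtColor(im,cv2.COLOR_RGB2HSV)[r,c].astype(int)
    box=(P[:,0]>.42)&(P[:,0]<.68)&(P[:,1]>-.24)&(P[:,1]<0.0)
    brass=box&(hsv[:,1]>110)&(hsv[:,0]>12)&(hsv[:,0]<30)&(P[:,2]>.1)
    dark=box&(hsv[:,2]<95)&(P[:,2]>.215)&(P[:,2]<.26)
    up=box&(P[:,2]>.09)&(P[:,2]<.2)&(hsv[:,2]<95)
    dish=box&(hsv[:,1]<60)&(hsv[:,2]>120)&(P[:,2]>.055)&(P[:,2]<.1)
    red=box&(hsv[:,1]>140)&((hsv[:,0]<8)|(hsv[:,0]>172))&(P[:,2]>.06)
    wood=box&(hsv[:,1]>80)&(hsv[:,0]<20)&(P[:,2]<.025)&(P[:,2]>.006)
    for n,m in(("brass",brass),("dark",dark),("up",up),("dish",dish),("red",red),("wood",wood)):
        Q=P[m]
        if len(Q)<3: print(cam,n,len(Q));continue
        print(cam,n,len(Q),"med",Q[:].mean(0).round(4),"lo",np.percentile(Q,2,axis=0).round(3),"hi",np.percentile(Q,98,axis=0).round(3))
        if n in("brass","dark","wood"):
            q=Q
            if n=="brass": q=Q[Q[:,2]>.185]; 
            if len(q)>3:
                u,s,v=np.linalg.svd(q[:,:2]-q[:,:2].mean(0)); print("   axis deg",np.degrees(np.arctan2(v[0,1],v[0,0])).round(1),s.round(3),q.mean(0).round(4),len(q))
        if n=="dish":
            (cx,cy),rad=cv2.minEnclosingCircle(Q[Q[:,2]>.075][:,:2].astype(np.float32)); print("   circ",cx,cy,rad)
        if n=="wood": print("   rect",cv2.minAreaRect(Q[:,:2].astype(np.float32)))
    z0=ctrl.masks_of(cam,"tablet")
    t=z0[0]["pixels"]; T=maskpts(cam,t,d); T=T[T[:,2]>.04]
    for _ in range(4):
        c0=T.mean(0); n=np.linalg.svd(T-c0)[2][2]; e=(T-c0)@n; T=T[abs(e)<max(.004,0.0*1)]
    n*=np.sign(n[2]); rect=None
    e1=np.cross([0,0,1],n); e1/=np.linalg.norm(e1); e2=np.cross(n,e1)
    a=(T-c0)@e1; b=(T-c0)@e2
    rr=cv2.minAreaRect(np.c_[a,b].astype(np.float32)); ctr=c0+rr[0][0]*e1+rr[0][1]*e2
    print(cam,"tablet n",n.round(3),"yaw",np.degrees(np.arctan2(n[1],n[0])).round(2),"tilt",np.degrees(np.arcsin(n[2])).round(1),"size",np.round(rr[1],3),rr[2],"ctr",ctr.round(4),len(T), "lo/hi",np.percentile(a,[0.5,99.5]).round(3),np.percentile(b,[.5,99.5]).round(3),"midctr",(c0+np.percentile(a,[.5,99.5]).mean()*e1+np.percentile(b,[.5,99.5]).mean()*e2).round(4))
im=np.load("pics/scene0.npz")["im"]; a=im[160:290,190:320]
b=np.load("pics/top0.npz")["im"][140:230,225:315]
t=im[80:170,290:390]
f=lambda x:cv2.resize(x,(400,400),interpolation=cv2.INTER_CUBIC)
cv2.imwrite("pics/crop1.png",np.hstack([f(a),f(t)])[...,::-1])
E
```

```text
scene brass 302 med [ 0.519  -0.1268  0.1961] lo [ 0.508 -0.187  0.108] hi [ 0.61  -0.055  0.251]
   axis deg -97.6 [0.185 0.066] [ 0.5179 -0.123   0.2329] 150
scene dark 89 med [ 0.5421 -0.1243  0.2357] lo [ 0.478 -0.132  0.219] hi [ 0.605 -0.116  0.248]
   axis deg -6.3 [0.382 0.024] [ 0.5421 -0.1243  0.2357] 89
scene up 51 med [ 0.5884 -0.132   0.15  ] lo [ 0.509 -0.187  0.097] hi [ 0.613 -0.104  0.199]
scene dish 840 med [ 0.5207 -0.1223  0.0766] lo [ 0.456 -0.178  0.069] hi [ 0.576 -0.069  0.088]
   circ 0.5155727863311768 -0.11936341226100922 0.06518528610467911
scene red 60 med [ 0.5189 -0.1234  0.0928] lo [ 0.507 -0.133  0.081] hi [ 0.529 -0.111  0.099]
scene wood 983 med [ 0.5816 -0.1395  0.0145] lo [ 0.467 -0.186  0.009] hi [ 0.635 -0.074  0.019]
   axis deg 33.0 [1.377 0.898] [ 0.5816 -0.1395  0.0145] 983
   rect ((0.5471228361129761, -0.12340179085731506), (0.11855348199605942, 0.1755078285932541), 83.6577377319336)
scene tablet n [-0.096 -0.934  0.345] yaw -95.84 tilt 20.2 size [0.174 0.246] 89.75060272216797 ctr [0.5553 0.3223 0.1207] 2846 lo/hi [-0.126  0.116] [-0.089 
[... 465 characters left out ...]
96 -0.1193  0.0767] lo [ 0.456 -0.175  0.066] hi [ 0.572 -0.063  0.09 ]
   circ 0.5146601796150208 -0.1187366470694542 0.06481587886810303
top red 28 med [ 0.5113 -0.1166  0.0961] lo [ 0.503 -0.131  0.084] hi [ 0.521 -0.106  0.136]
top wood 499 med [ 0.5733 -0.1223  0.0143] lo [ 0.452 -0.184  0.007] hi [ 0.633 -0.059  0.022]
   axis deg 170.5 [1.366 0.901] [ 0.5733 -0.1223  0.0143] 499
   rect ((0.5435800552368164, -0.12115928530693054), (0.1196155771613121, 0.17973338067531586), 83.23438262939453)
top tablet n [-0.096 -0.934  0.345] yaw -95.88 tilt 20.2 size [0.246 0.175] 0.024715565145015717 ctr [0.5543 0.3234 0.1222] 2021 lo/hi [-0.119  0.123] [-0.091  0.08 ] midctr [0.5541 0.3236 0.1225]
```

View pics/crop1.png

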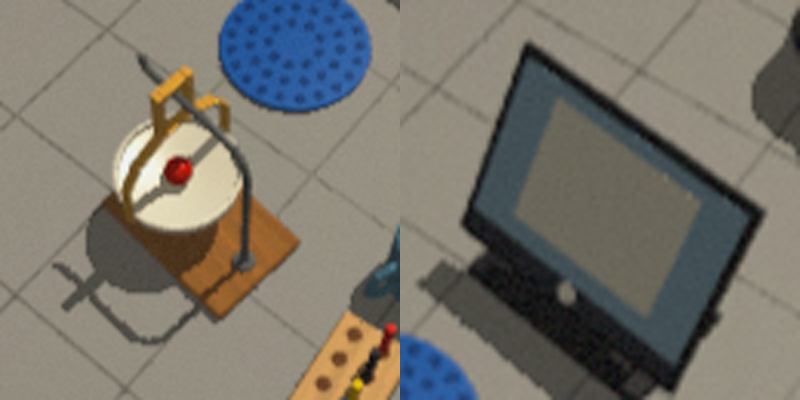

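The crop confirms the target: a dark hook on a brown foot with the dish on it and the marble at (178,170). The screen's centre is at about (615,215), facing the dish side. The arm axis has a yaw of about -6.3°, the loop is at (0.515, -0.119), and the final dish centre is (0.534, 0.122, 0.116). I'll raise the arm and go above the loop.

Emit:
play_rows --pt "0 0 0.01 0 0 0" --pt "0 0 0.025 0 0 0" --pt "0 0 0.03 0 0 0" --pt "0 0 0.025 0 0 0" --pt "0.005 0.008 0.01 0 0 -0.8" --gripper 0

```text
time_s: 1.62
tool_pos: [0.2237, -0.5789, 0.3358]
tcp_rot: [3.091, 0.536, 0.001]
wrist_force: [0.2, -0.1, 0.4]
width: 0.997
gripper_force: 0.0
```

Emit:
play_rows --pt "0.01 0.016 0 0 0 -1.5" --pt "0.015 0.024 0 0 0 -1.5" --pt "0.015 0.024 0 0 0 -1.5" --pt "0.015 0.024 0 0 0 -1.5" --pt "0.015 0.024 0 0 0 -1.5"

```text
time_s: 2.03
tool_pos: [0.295, -0.464, 0.3321]
tcp_rot: [3.123, 0.333, 0.0]
wrist_force: [0.6, 0.3, -0.3]
width: 0.998
gripper_force: 0.0
```

Emit:
play_rows --pt "0.015 0.024 0 0 0 -1.5" --pt "0.015 0.024 0 0 0 -1.5" --pt "0.015 0.024 0 0 0 -1.5" --pt "0.015 0.024 0 0 0 -1.5" --pt "0.015 0.024 0 0 0 -1.5"

```text
time_s: 2.45
tool_pos: [0.37, -0.344, 0.3322]
tcp_rot: [3.138, 0.128, 0.001]
wrist_force: [0.1, -0.8, -0.0]
width: 1.0
gripper_force: 0.0
```

Emit:
play_rows --pt "0.015 0.024 0 0 0 -1.5" --pt "0.015 0.024 0 0 0 -1.5" --pt "0.015 0.024 0 0 0 -1.5" --pt "0.015 0.024 0 0 0 -1.5" --pt "0.015 0.024 0 0 0 -1.5"

```text
time_s: 2.87
tool_pos: [0.445, -0.2239, 0.3323]
tcp_rot: [3.14, -0.077, 0.001]
wrist_force: [-0.1, -0.4, 0.6]
width: 1.002
gripper_force: 0.0
```

Emit:
play_rows --pt "0.015 0.024 0 0 0 -1.5" --pt "0.015 0.024 0 0 0 -1.5" --pt "0.01 0.01 0 0 0 -0.5" --pt "0.002 0.003 0 0 0 0" --pt "0 0 0 0 0 0"

```text
time_s: 3.28
tool_pos: [0.4868, -0.1636, 0.3317]
tcp_rot: [3.137, -0.168, 0.0]
wrist_force: [0.7, -0.8, 0.1]
width: 1.002
gripper_force: 0.0
```

```bash
python3 - <<'E'
from h import *
m=ctrl.camera_model("wrist"); im,d=ctrl.read_camera("wrist")
cv2.imwrite("pics/w1.png",im[...,::-1])
r,c=np.nonzero(d>0); P=world("wrist",np.c_[c,r],d[r,c],m)
hsv=cv2.cvtColor(im,cv2.COLOR_RGB2HSV)[r,c].astype(int)
box=(P[:,0]>.44)&(P[:,0]<.62)&(P[:,1]>-.22)&(P[:,1]<-.03)
brass=box&(hsv[:,1]>110)&(hsv[:,0]>10)&(hsv[:,0]<32)&(P[:,2]>.1)
for n,q in(("looptop",P[brass&(P[:,2]>.24)]),("crown",P[brass&(P[:,2]>.17)&(P[:,2]<.19)]),("legs",P[brass&(P[:,2]<.17)]),("arm",P[box&~brass&(P[:,2]>.22)]),("rim",P[box&~brass&(P[:,2]>.08)&(P[:,2]<.095)&(hsv[:,1]<70)]),("red",P[box&(hsv[:,1]>140)&((hsv[:,0]<8)|(hsv[:,0]>172))&(P[:,2]>.06)])):
    if len(q)<4: print(n,len(q));continue
    lo,hi=np.percentile(q,[1,99],axis=0); v=np.linalg.svd(q[:,:2]-q[:,:2].mean(0),full_matrices=False)[2]
    print(n,len(q),"mean",q.mean(0).round(4),"mid",((lo+hi)/2).round(4),lo.round(3),hi.round(3),"axis",np.degrees(np.arctan2(v[0,1],v[0,0])).round(1))
print(m["position"])
E
```

```text
looptop 1000 mean [ 0.5158 -0.1212  0.2519] mid [ 0.5031 -0.152   0.3187] [ 0.483 -0.207  0.241] [ 0.523 -0.097  0.396] axis 76.9
crown 487 mean [ 0.5167 -0.1253  0.1776] mid [ 0.5168 -0.1187  0.1786] [ 0.509 -0.156  0.17 ] [ 0.524 -0.081  0.187] axis 84.5
legs 541 mean [ 0.5182 -0.1263  0.1563] mid [ 0.5589 -0.1195  0.1368] [ 0.507 -0.186  0.104] [ 0.611 -0.053  0.17 ] axis 85.5
arm 31806 mean [ 0.5003 -0.1518  0.3905] mid [ 0.5288 -0.1567  0.3284] [ 0.475 -0.219  0.234] [ 0.583 -0.094  0.423] axis 82.2
rim 1008 mean [ 0.5227 -0.1239  0.085 ] mid [ 0.5291 -0.1187  0.0842] [ 0.452 -0.182  0.08 ] [ 0.606 -0.055  0.088] axis -157.2
red 250 mean [ 0.5193 -0.1212  0.102 ] mid [ 0.5068 -0.1565  0.2326] [ 0.485 -0.206  0.089] [ 0.529 -0.107  0.377] axis 68.5
[ 0.56408754 -0.17156161  0.47413433]
```

View pics/w1.png

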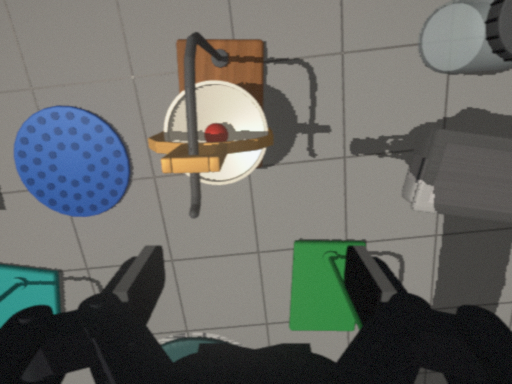

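The wrist view shows the loop's top bar at (190,165), with the hook arm running through it to its tip at (193,212) and the marble at (215,132). The loop centre is (0.516, -0.119). I'll centre over it and then come down.

Emit:
play_rows --pt "0.006 0.009 0 0 0 0" --pt "0.009 0.014 0 0 0 0" --pt "0.008 0.013 0 0 0 0" --pt "0.005 0.007 0 0 0 0" --pt "0.001 0.0015 0 0 0 0"

```text
time_s: 3.75
tool_pos: [0.5159, -0.1188, 0.3313]
tcp_rot: [-3.137, 0.169, -0.0]
wrist_force: [-0.1, 0.4, -0.4]
width: 1.0
gripper_force: 0.0
```

Emit:
play_rows --pt "0 0 -0.005 0 0 0" --pt "0 0 -0.015 0 0 0" --pt "0 0 -0.015 0 0 0" --pt "0 0 -0.005 0 0 0" --pt "0 0 0 0 0 0"

```text
time_s: 4.17
tool_pos: [0.5145, -0.1205, 0.2901]
tcp_rot: [-3.137, 0.173, 0.004]
wrist_force: [0.1, 0.3, 0.1]
width: 0.998
gripper_force: 0.0
```

Emit:
play_rows --pt "0.001 0.001 -0.008 0 0 0" --pt "0 0 -0.018 0 0 0" --pt "0 0 -0.02 0 0 0" --pt "0 0 -0.018 0 0 0" --pt "0 0 -0.012 0 0 0"

```text
time_s: 4.58
tool_pos: [0.5162, -0.1188, 0.214]
tcp_rot: [-3.137, 0.171, 0.001]
wrist_force: [0.9, -0.5, 0.5]
width: 1.0
gripper_force: 0.0
```

Emit:
play_rows --pt "0 0 -0.008 0 0 0" --pt "0 0 -0.004 0 0 0" --pt "0 0 -0.001 0 0 0" --pt "0 0 0 0 0 0" --pt "0 0 0 0 0 0"

```text
time_s: 5.0
tool_pos: [0.5169, -0.1188, 0.203]
tcp_rot: [3.137, -0.171, 0.002]
wrist_force: [-0.6, 0.1, 0.2]
width: 0.997
gripper_force: 0.0
```

Emit:
play_rows --pt "0 0 -0.002 0 0 0" --pt "0 0 -0.002 0 0 0" --pt "0 0 0 0 0 0" --pt "0 0 0 0 0 0" --pt "0 0 0 0 0 0" --gripper 0.38 --squeeze 30

```text
time_s: 5.42
tool_pos: [0.5165, -0.1187, 0.1983]
tcp_rot: [-3.137, 0.171, -0.0]
wrist_force: [0.0, 0.2, -0.6]
width: 0.619
gripper_force: 0.0
```

Emit:
play_rows --pt "0 0 0 0 0 0" --pt "0 0 0 0 0 0" --gripper 0.44

```text
time_s: 5.58
tool_pos: [0.5165, -0.1187, 0.1983]
tcp_rot: [-3.137, 0.171, -0.0]
wrist_force: [-1.0, 0.2, 0.6]
width: 0.561
gripper_force: 0.0
```

```bash
python3 - <<'E'
from h import *
m=ctrl.camera_model("wrist"); im,d=ctrl.read_camera("wrist")
cv2.imwrite("pics/w2.png",im[...,::-1])
s=ctrl.sense(); print(s["time_s"],s["width"],s["gripper_force"],s["wrist_force"].round(1),s["tool_pos"].round(4))
E
```

```text
5.6333 0.5573328446051533 0.0 [0.4 0.3 0.4] [ 0.5165 -0.1187  0.1983]
```

View pics/w2.png

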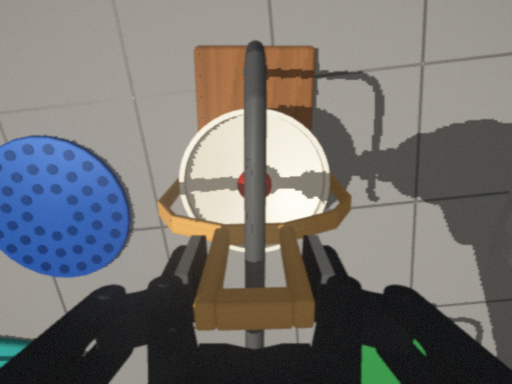

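The fingers straddle the loop evenly, with pads at columns 190 and 318 and loop sides from 205 to 305. The marble is centred at (254,184). I'll close and lift gently.

Emit:
play_rows --pt "0 0 0 0 0 0" --pt "0 0 0 0 0 0" --pt "0 0 0 0 0 0" --gripper 0.52 --squeeze 30

```text
time_s: 5.88
tool_pos: [0.5166, -0.1188, 0.1984]
tcp_rot: [3.137, -0.171, 0.0]
wrist_force: [-0.0, -0.6, 1.8]
width: 0.513
gripper_force: 30.3
```

Emit:
play_rows --pt "0 0 0 0 0 0" --pt "0 0 0 0 0 0" --pt "0 0 0 0 0 0" --pt "0 0 0 0 0 0" --gripper 1 --squeeze 60

```text
time_s: 6.22
tool_pos: [0.5166, -0.1188, 0.1984]
tcp_rot: [3.137, -0.171, 0.001]
wrist_force: [-1.2, -0.8, 6.5]
width: 0.506
gripper_force: 60.3
```

Emit:
play_rows --pt "0 0 0.001 0 0 0" --pt "0 0 0.002 0 0 0" --pt "0 0 0.003 0 0 0" --pt "0 0 0.004 0 0 0" --pt "0 0 0.005 0 0 0"

```text
time_s: 6.63
tool_pos: [0.5163, -0.1185, 0.2134]
tcp_rot: [-3.137, 0.171, 0.001]
wrist_force: [0.4, 0.7, -4.6]
width: 0.506
gripper_force: 61.5
```

Emit:
play_rows --pt "0 0 0.005 0 0 0" --pt "0 0 0.004 0 0 0" --pt "0 0 0.003 0 0 0" --pt "0 0 0.001 0 0 0" --pt "0 0 0 0 0 0"

```text
time_s: 7.05
tool_pos: [0.5165, -0.1187, 0.2265]
tcp_rot: [3.137, -0.171, 0.001]
wrist_force: [0.2, -0.2, -4.3]
width: 0.507
gripper_force: 61.5
```

```bash
python3 - <<'E'
from h import *
im,d=ctrl.read_camera("wrist"); cv2.imwrite("pics/w3.png",im[...,::-1])
s=ctrl.sense(); print(s["time_s"],s["width"],s["gripper_force"],s["wrist_force"].round(1),s["tool_pos"].round(4),s["torque"].round(2))
im,d=ctrl.read_camera("scene"); cv2.imwrite("pics/s3.png",cv2.resize(im[150:270,180:340],(800,600))[...,::-1])
E
```

```text
7.1 0.5040709844335447 61.45317077636719 [ 0.8 -1.  -4.7] [ 0.5164 -0.1187  0.2263] [-0.02  0.05  0.  ]
```

View pics/w3.png

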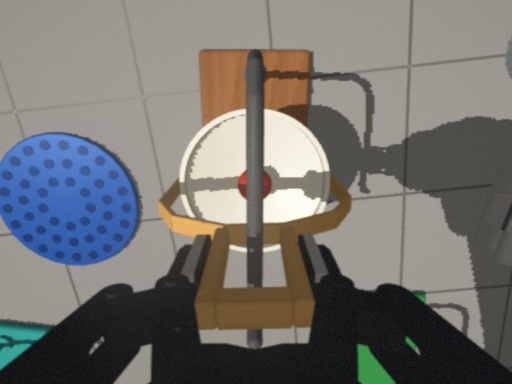

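Lifted 28 mm with the marble still centred at (254,184). Next I slide the loop off along the stand's -x.

Emit:
play_rows --pt "-0.0015 0.0002 0 0 0 0" --pt "-0.003 0.0003 0 0 0 0" --pt "-0.0045 0.0005 0 0 0 0" --pt "-0.006 0.0007 0 0 0 0" --pt "-0.0075 0.0008 0 0 0 0"

```text
time_s: 7.57
tool_pos: [0.4933, -0.1161, 0.2262]
tcp_rot: [-3.137, 0.171, 0.0]
wrist_force: [0.2, 0.1, -4.4]
width: 0.503
gripper_force: 61.5
```

Emit:
play_rows --pt "-0.009 0.001 0 0 0 0" --pt "-0.0095 0.001 0 0 0 0" --pt "-0.0095 0.001 0 0 0 0" --pt "-0.0095 0.001 0 0 0 0" --pt "-0.0095 0.001 0 0 0 0"

```text
time_s: 7.98
tool_pos: [0.4459, -0.1111, 0.2263]
tcp_rot: [3.137, -0.171, 0.0]
wrist_force: [0.3, 0.1, -4.4]
width: 0.505
gripper_force: 61.4
```

Emit:
play_rows --pt "-0.0095 0.001 0 0 0 0" --pt "-0.0095 0.001 0 0 0 0" --pt "-0.009 0.001 0 0 0 0" --pt "-0.0075 0.0008 0 0 0 0" --pt "-0.006 0.0007 0 0 0 0"

```text
time_s: 8.4
tool_pos: [0.4046, -0.1066, 0.2263]
tcp_rot: [3.137, -0.171, 0.0]
wrist_force: [0.5, 0.3, -3.7]
width: 0.511
gripper_force: 61.4
```

Emit:
play_rows --pt "-0.0045 0.0005 0 0 0 0" --pt "-0.003 0.0003 0 0 0 0" --pt "-0.0015 0.0002 0 0 0 0" --pt "0 0 0 0 0 0"

```text
time_s: 8.73
tool_pos: [0.3964, -0.1057, 0.2263]
tcp_rot: [-3.137, 0.171, -0.0]
wrist_force: [0.4, 0.2, -3.6]
width: 0.506
gripper_force: 61.5
```

```bash
python3 - <<'E'
from h import *
im,d=ctrl.read_camera("wrist"); cv2.imwrite("pics/w4.png",im[...,::-1])
s=ctrl.sense(); print(s["time_s"],s["width"],s["gripper_force"],s["wrist_force"].round(1),s["tool_pos"].round(4),s["torque"].round(2),s["joint_pos"].round(2))
E
```

```text
8.7833 0.5061235920496822 61.45345687866211 [ 0.6  0.3 -3.3] [ 0.3966 -0.1057  0.2263] [ 0.02 -0.07 -0.01] [ 0.53  0.04 -0.35  2.11  0.02  0.99 -1.51]
```

View pics/w4.png

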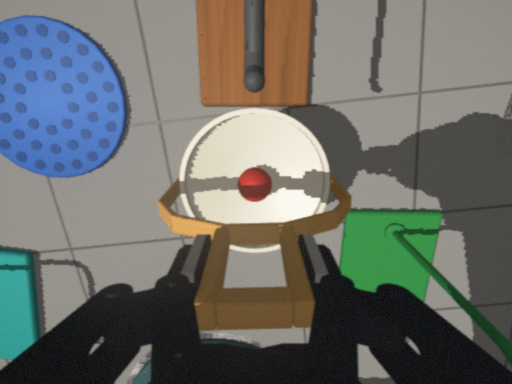

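The dish is off the hook: the hook tip shows at (254,80) and the marble is centred at (254,184). Now I carry it to the screen while turning it +90°.

Emit:
play_rows --pt "0 0.0015 0 0 0 0" --pt "0 0.003 0 0 0 0" --pt "0 0.0045 0 0 0 0" --pt "0 0.006 0 0 0 1" --pt "0 0.0075 0 0 0 2"

```text
time_s: 9.2
tool_pos: [0.3965, -0.0826, 0.2262]
tcp_rot: [-3.14, 0.086, 0.0]
wrist_force: [0.2, 0.4, -3.4]
width: 0.505
gripper_force: 61.5
```

Emit:
play_rows --pt "0 0.009 0 0 0 3" --pt "0 0.0105 0 0 0 4.1" --pt "0 0.0105 0 0 0 4.1" --pt "0.0015 0.0105 0 0 0 4.1" --pt "0.003 0.0105 0 0 0 4.1"

```text
time_s: 9.62
tool_pos: [0.4008, -0.031, 0.2263]
tcp_rot: [3.109, 0.451, -0.0]
wrist_force: [0.6, 0.4, -3.8]
width: 0.51
gripper_force: 61.5
```

Emit:
play_rows --pt "0.0045 0.0105 0 0 0 4.1" --pt "0.006 0.0105 0 0 0 4.1" --pt "0.0075 0.0105 0 0 0 4.1" --pt "0.009 0.0105 0 0 0 4.1" --pt "0.009 0.0105 0 0 0 4.1"

```text
time_s: 10.03
tool_pos: [0.4372, 0.0216, 0.2263]
tcp_rot: [-2.979, -0.997, -0.0]
wrist_force: [-0.6, -0.9, -4.3]
width: 0.507
gripper_force: 61.5
```

Emit:
play_rows --pt "0.009 0.0105 0 0 0 4.1" --pt "0.009 0.0105 0 0 0 4.1" --pt "0.009 0.0105 0 0 0 4.1" --pt "0.009 0.0105 0 0 0 4.1" --pt "0.009 0.0105 0 0 0 4.1"

```text
time_s: 10.45
tool_pos: [0.4821, 0.0741, 0.2262]
tcp_rot: [-2.754, -1.511, 0.0]
wrist_force: [0.5, 0.0, -4.5]
width: 0.508
gripper_force: 61.5
```

Emit:
play_rows --pt "0.009 0.0105 0 0 0 4.1" --pt "0.009 0.009 0.0005 0 0 4.1" --pt "0.008 0.0075 0.001 0 0 4.1" --pt "0.007 0.006 0.001 0 0 4.1" --pt "0.006 0.0055 0.001 0 0 4.1"

```text
time_s: 10.87
tool_pos: [0.5211, 0.1126, 0.2297]
tcp_rot: [-2.441, -1.977, -0.0]
wrist_force: [-0.5, -0.1, -4.2]
width: 0.507
gripper_force: 61.5
```

Emit:
play_rows --pt "0.005 0.0045 0.001 0 0 3" --pt "0.004 0.0032 0.0005 0 0 2" --pt "0.0025 0.002 0 0 0 1" --pt "0.0015 0.001 0 0 0 0.2" --pt "0 0 0 0 0 0"

```text
time_s: 11.28
tool_pos: [0.5339, 0.1224, 0.2311]
tcp_rot: [-2.337, -2.099, 0.0]
wrist_force: [-0.0, 0.5, -5.5]
width: 0.504
gripper_force: 61.6
```

```bash
cat > chk.py <<'E'
from h import *
s=ctrl.sense(); print(s["time_s"],s["width"].round(3),s["gripper_force"],s["wrist_force"].round(1),s["tool_pos"].round(4),s["tcp_rot"].round(3),s["torque"].round(2))
T=[0.5548,0.321]; a=np.radians(84.1); ex=np.array([np.cos(a),np.sin(a)]); ey=np.array([-ex[1],ex[0]])
for cam in("scene","top","wrist"):
    m=ctrl.camera_model(cam); im,d=ctrl.read_camera(cam); cv2.imwrite(f"pics/f_{cam}.png",im[...,::-1])
    r,c=np.nonzero(d>0); P=world(cam,np.c_[c,r],d[r,c],m); hsv=cv2.cvtColor(im,cv2.COLOR_RGB2HSV)[r,c].astype(int)
    box=(abs(P[:,0]-.534)<.1)&(abs(P[:,1]-.122)<.1)&(P[:,2]<.3)
    brass=box&(hsv[:,1]>110)&(hsv[:,0]>10)&(hsv[:,0]<32)&(P[:,2]>.13)
    w=box&(hsv[:,1]<60)&(hsv[:,2]>110)&(P[:,2]>.09)&(P[:,2]<.13)
    rim=w&(P[:,2]>.113)
    red=box&(hsv[:,1]>140)&((hsv[:,0]<8)|(hsv[:,0]>172))&(P[:,2]>.1)&(P[:,2]<.14)
    for n,k in(("brass",brass),("crown",brass&(P[:,2]<.225)),("rim",rim),("red",red)):
        q=P[k]
        if len(q)<5: print(cam,n,len(q)); continue
        lo,hi=np.percentile(q,[1,99],axis=0); v=np.linalg.svd(q[:,:2]-q[:,:2].mean(0),full_matrices=False)[2]
        print(cam,n,len(q),"mean",q.mean(0).round(4),"mid",((lo+hi)/2).round(4),"z",lo[2].round(3),hi[2].round(3),"axis",np.degrees(np.arctan2(v[0,1],v[0,0])).round(1))
        if n=="rim":
            (cx,cy),rad=cv2.minEnclosingCircle(q[:,:2].astype(np.float32)); A=np.c_[q[:,:2]-q[:,:2].mean(0),np.ones(len(q))]; 
            o=np.array([cx,cy])-T; print("  circ",round(cx,4),round(cy,4),round(rad,4),"in tablet x,y",(o@ex).round(4),(o@ey).round(4),"slopes",np.linalg.lstsq(A,q[:,2],rcond=None)[0].round(3))
E
python3 chk.py
```

```text
Traceback (most recent call last):
  File "chk.py", line 2, in <module>
    s=ctrl.sense(); print(s["time_s"],s["width"].round(3),s["gripper_force"],s["wrist_force"].round(1),s["tool_pos"].round(4),s["tcp_rot"].round(3),s["torque"].round(2))
                                      ^^^^^^^^^^^^^^^^
AttributeError: 'float' object has no attribute 'round'
```

```bash
sed -i 's/s\["width"\].round(3)/s["width"]/' chk.py && python3 chk.py
```

```text
11.2833 0.5040287172050468 61.579413414001465 [-0.   0.5 -5.5] [0.5339 0.1224 0.2311] [-2.337 -2.099  0.   ] [-0.02  0.03  0.02]
scene brass 270 mean [0.538  0.1182 0.2201] mid [0.5344 0.1194 0.2085] z 0.134 0.282 axis -3.8
scene crown 170 mean [0.5453 0.1182 0.1944] mid [0.5342 0.1196 0.1786] z 0.134 0.223 axis -3.9
scene rim 170 mean [0.5232 0.1064 0.1176] mid [0.5333 0.1173 0.1178] z 0.113 0.122 axis -45.5
  circ 0.5314 0.1203 0.0661 in tablet x,y -0.2021 0.0026 slopes [0.005 0.    0.118]
scene red 55 mean [0.5362 0.1152 0.1237] mid [0.5357 0.1167 0.1168] z 0.103 0.131 axis 37.1
top brass 0
top crown 0
top rim 21 mean [0.5646 0.0741 0.1202] mid [0.5568 0.0738 0.1214] z 0.115 0.128 axis -152.1
  circ 0.5569 0.0739 0.0342 in tablet x,y -0.2456 -0.0275 slopes [-0.011 -0.017  0.12 ]
top red 0
wrist brass 10581 mean [0.535  0.1243 0.2466] mid [0.5345 0.1231 0.2136] z 0.146 0.281 axis 175.2
wrist crown 3578 mean [0.5369 0.1231 0.201 ] mid [0.5342 0.1229 0.1799] z 0.136 0.223 axis 175.3
wrist rim 1962 mean [0.5344 0.1384 0.1178] mid [0.5336 0.1217 0.1166] z 0.113 0.12 axis 177.7
  circ 0.5336 0.1208 0.0651 in tablet x,y -0.2013 0.0005 slopes [0.    0.002 0.118]
wrist red 795 mean [0.5339 0.1247 0.1261] mid [0.5337 0.1235 0.1243] z 0.118 0.131 axis -165.5
```

View pics/f_scene.png

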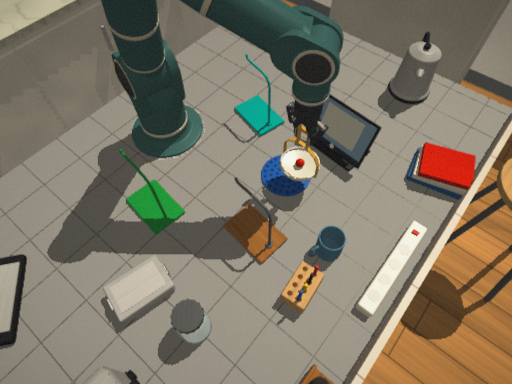

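View pics/f_wrist.png

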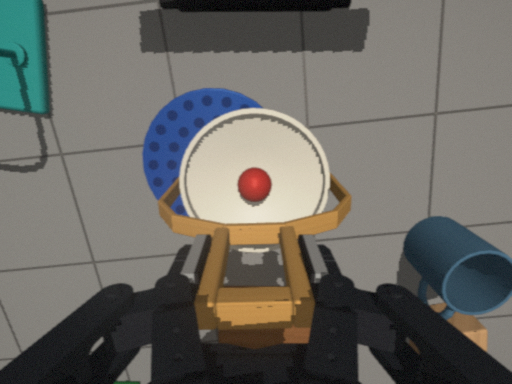

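The dish is level and 0.201 m in front of the screen, off-centre by under 3 mm. The rim is at z = 0.118, which puts the marble at about 0.116, and the yaw is within about 1°. The marble is centred at (254,184) in the wrist picture. I'll settle and hand in.

Emit:
play_rows --pt "0 0 0 0 0 0" --pt "0 0 0 0 0 0" --pt "0 0 0 0 0 0" --pt "0 0 0 0 0 0" --pt "0 0 0 0 0 0"

```text
time_s: 11.85
tool_pos: [0.5339, 0.122, 0.2313]
tcp_rot: [2.337, 2.099, -0.0]
wrist_force: [0.4, -0.5, -4.7]
width: 0.508
gripper_force: 61.6
```

```bash
python3 -c "
from station import ctrl
print(ctrl.hand_in())"
```

```text
the job is handed in; nothing more can be done
None
```

The job is handed in: the dish is off the hook and held level about 20 cm in front of the middle of the screen, turned a quarter turn, with the marble centred at mid-screen height and nothing around it touched as far as the pictures and force readings show.

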